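# Swing the depositor hopper over the mould tray and bring it to rest

## Task

The full depositor hopper hangs on its swing arm beside the white mould tray. Swing it round until its nozzle plate stands centred over the mould tray, to within 2 cm, and leave it there standing still, with nothing touching it, for a good eight seconds before you finish. The arm floats on ball bearings and will not stop by itself, so push and catch it gently with the closed fingers, and only at the blue bumper ring: keep off the lid, the hopper and the arm, do not jolt it or run it fast, do not let it reach its end stops, and leave everything else on the counter alone.

Things in the scene. Friction and masses are not known exactly. Their poses are not given: they have to be found in the camera images.
- swing (a joint): angle of the swing arm, rad. 0: square out of the front of the column's foot (towards the robot); grows as the hopper moves to the robot's left (+y). End stops at -1.1 and 1.1. Ball bearings, level, no detent or spring: inertia about the column 0.36 kg m2 nominal (0.27 to 0.49 with the filling), damping 0.009 N m s/rad, dry friction 0.0002 N m: it coasts for over 30 s. Too fast: over 0.8 rad/s
- pivot (a point): point on the column's vertical axis, 175 mm above the counter, level with the middle of the bumper ring; it does not turn. The column stands beyond the hopper: a white hub 110 mm across, 58 to 200 mm above the counter, on a steel foot 170 mm square
- bumper_mid (a point): centre of the bumper ring, 260 mm from the column's axis, 175 mm above the counter; travels with the hopper
- bumper: blue bumper ring round the hopper, its widest part: 170 mm across, 45 mm tall, 150 to 195 mm above the counter; origin on the counter below its centre. Hard springy plastic: what meets it is thrown back at nearly half the speed. It spins freely about its own upright axis (its yaw means nothing), so it can be pushed square to its surface but not dragged by friction. Over 15 N is a jolt
- hopper: steel hopper inside the ring, 146 mm across, with a copper lid 150 mm across whose top is 225 mm above the counter and a brass nozzle plate 110 mm square below; full, 4.5 kg nominal; origin on the counter below its centre, its -x points away from the column. Not to be touched
- casting: white arm from the hub to the hopper, 100 mm wide, 60 to 145 mm above the counter; origin at the foot of the column's axis, its -x points along the arm to the hopper. Not to be touched
- nozzle_mid (a point): centre of the nozzles' underside, 42 mm above the counter, straight below bumper_mid
- mould_mid (a point): centre of the top face of the white mould tray (180 x 150 mm, 22 mm high, rows of dark round cavities, red side strips), fixed to the counter 260 mm from the column's axis, so that the nozzle plate can stand exactly over it
- basket: bystander: open round wooden basket, 170 mm across, 110 mm high; origin under its centre
- sprinkles: bystander: amber jar with red cap, 66 mm across, 110 mm high; origin under its centre
- clipboard: bystander: clipboard 220 x 160 mm with paper, lying flat, 14 mm high; origin under its centre
- fudge: bystander: block of fudge 100 x 70 x 35 mm on the kitchen scale, whose pan is 61 mm high; origin under its centre
- bowl: bystander: white bowl, 120 mm across, 50 mm high; origin under its centre

How it is judged:
By the outcome, as a careful person would: the job done as asked, in the order asked, and still so for the second after the job is handed in, with the robot touching nothing.
It also fails if it takes over 50 s, if anything falls off the work surface, if the arm or the gripper's body presses on something with over 40 N, if the wrist force passes 120 N, or if a joint passes its speed limit or range.

## Robot

A 6-joint arm with a two-finger parallel gripper is mounted at the origin on the work surface. World frame = base frame: x ahead of the robot, y to its left, z up, the work surface at z = 0. Lengths are in m, angles in rad, forces in N, time in s.
With the tool pointing down it reaches from about 0.275 to 0.975 m from the base axis. Payload 8.4 kg.
Tool frame: the origin (TCP) lies midway between the tips of the shut fingers; the grasp point (between the pads) lies 19 mm behind it; z points along the fingers, y is the line along which they close (so a half turn about z gives the same grasp; the last joint's range is limited). The gripper opens to 92 mm and grips with 3 to 60 N. Pads are 20 mm wide; open, the fingers measure 128 mm over their backs; the gripper's body (75 mm by 189 mm) begins 69 mm behind the grasp point.
Start: joints at [-1.289, 0.353, 1.633, -0, 1.155, -0.002], TCP at [0.175, -0.6, 0.215] pointing down, gripper open.
Joint ranges: [-2.63, 2.63], [-0.92, 2.1], [0.06, 2.66], [-1.3, 4.44], [0, 2.69], [-3.02, 3.02]. Speed limits (rad/s): [2.22, 2.22, 2.79, 3.14, 3.14, 3.14].

## Interface

Orientations are given as [roll, pitch, yaw] about the fixed x, y, z axes, in that order (R = Rz(yaw) Ry(pitch) Rx(roll)).
In Python, from workcell import sensors, optics, job gives the robot as it stands.
- The arm moves only by the shell command python3 -m pendant 'ROWS' [OPENING] [FORCE]. ROWS is JSON, a list of rows, each a list of 4 numbers: the shift along the tool's x, y, z as a fraction of full scale, then the turn about the tool's z as a fraction of full scale. A call has exactly 5 rows; each row is the pose to reach, as a shift and turn from the pose commanded when the call began, along the tool's axes at that moment; what a row does not reach only later rows make up. Full scale, the value 1, is 0.08 m for a shift and 45 degrees for a turn. A row lasts 1/12 s, in which the tool goes at most 41.7 mm and 7.16 degrees, less where a joint would pass 70% of its speed; a pose out of reach is approached as far as the arm can. A call with a number of a shift or a turn outside -1 to 1 is refused whole. A call with a gripper value outside its range is refused whole. OPENING is the opening, from 0 (shut) to 1 (fully open), set as the call begins (- or left out, the last holds). The fingers move at their own pace and stop on an object; FORCE is the grip in N (left out, the last holds). Time passes only in rows, so rows that repeat a pose let the fingers close, or fill a call up. It gives the time, the measured TCP pose, the force, the opening and the grip force at its end, in the units of the state.
- sensors.get_state(): the state, without advancing time (a new reading comes with each control period).
- optics.grab_frame(name): name is "scene" or "top" or "wrist"; returns a dict with "frame" (420x560x3 uint8, blue, green, red), "K" (3x3 intrinsics, pixels), "R" (3x3) and "t" (3): a world point X has camera coordinates R X + t; the wrist camera has in their place "hand_eye" (4x4, takes a point from camera to tool coordinates, whose origin is the TCP and whose axes are the flange's). Camera axes: x right, y down, z forward; pixel columns grow to the right and rows downward; lengths in m; the calibration is good to about 2 mm. A picture is of the moment at which its call begins: read the wrist's pose just before it. There is no depth.
- job.hand_in(): hands the job in; it is judged then, once.
Trained networks look in the newest picture that a camera, given by its name, has taken for a name from the list of things; names that differ only in an ending like _2 or _b are one class to them, and where a whole thing is asked for, a point or a joint stands for the part that bears it (a point fixed in the world has none). Each returns a list of dicts, best first, with "score" (0 to 1); they miss things now and then, are a little off and sometimes report something else, mostly with a low value. They report only what shows in the picture. A call takes as long as a camera call.
- optics.silhouettes(camera, name): "pixels" (420x560 bool, what is visible of it) and "location" ([row, column] in pixels, amid what is visible of it).
- optics.place_of(camera, name): "location" ([row, column] in pixels: a listed point, or the origin of a listed thing).
The state is a dict: "clock": time; "joints": joint angles; "qvel": joint speeds; "effort": joint torques, N m; "tcp_pos": TCP position; "tool_rot": TCP orientation; "contact_force": force on the tool from outside, world axes, zero at the start; "wrist_torque": the same for the moment, N m; "opening": opening from 0.0 (shut) to 1.0 (fully open); "grasp_force": force on a finger pad.
Only numpy, scipy, OpenCV 4.12 (cv2) and the standard library are available. Lean on these libraries where they do the work, as an engineer would, in place of code of your own. Each camera call takes 0.05 s, during which the arm holds its last target. There are 200 camera calls.

## Working session

There is one attempt and no reset: what is moved stays moved. The work goes in short steps, Python scripts to look and compute and a shell command to move; the robot and the scene stay as the last step left them, time stands still between calls to the robot, and variables do not carry over. Pictures are saved under pics/ and viewed, at most 10 in all, crops included, and the job is handed in when it is done.

```bash
mkdir -p pics; cat > h.py <<'E'
from workcell import sensors, optics, job
import numpy as np, cv2
def ray(f,rc,z):
    K,R,t=(np.array(f[k],float) for k in("K","R","t"))
    d=R.T@np.linalg.inv(K)@np.array([rc[1],rc[0],1.]); c=-R.T@t
    return c+d*(z-c[2])/d[2]
Z=dict(pivot=.175,bumper_mid=.175,nozzle_mid=.042,mould_mid=.022,casting=0,bumper=0,hopper=0,basket=0,sprinkles=0,clipboard=0,fudge=.061,bowl=0)
E
python3 - <<'E'
from h import *
s=sensors.get_state(); print(s)
for c in("scene","top"):
    f=optics.grab_frame(c); cv2.imwrite(f"pics/{c}0.png",f["frame"])
    for n in Z:
        r=optics.place_of(c,n)
        for q in r[:2]: print(c,n,round(q["score"],2),np.round(q["location"],1),ray(f,q["location"],Z[n]).round(4))
print(sensors.get_state()["clock"])
E
```

```text
{'clock': 0.0, 'joints': array([-1.28941074e+00,  3.53605849e-01,  1.63412415e+00,  7.12995916e-06,
        1.15521878e+00, -2.40445883e-03]), 'qvel': array([-0.00077912, -0.00058141,  0.00070311,  0.00097289,  0.00019233,
       -0.00126628]), 'effort': array([-1.66450365e-03, -5.93847620e+01, -3.34222984e+01,  6.97577256e-02,
        2.35143449e-02, -1.24469038e-04]), 'tcp_pos': array([ 0.17485923, -0.59952374,  0.21389439]), 'tool_rot': array([-3.14023654e+00, -9.77990628e-06,  2.83787155e-01]), 'contact_force': array([ 0.1547862 , -0.27458354, -0.01716519]), 'wrist_torque': array([ 0.00690418, -0.00364273,  0.00469444]), 'grasp_force': 0.0, 'opening': 0.9986928633763918}
scene pivot 0.9 [169.9 312.7] [0.7285 0.0747 0.175 ]
scene bumper_mid 0.66 [231.1 283.1] [ 0.503  -0.0597  0.175 ]
scene mould_mid 0.77 [211.8 252.6] [0.4764 0.1112 0.022 ]
scene casting 0.9 [188.7 310. ] [0.7252 0.0704 0.    ]
scene casting 0.75 [356.2 351.9] [ 0.473  -0.5459  0.    ]
scene bumper 0.72 [313.7 280. ] [ 0.3441 -0.2737  0.    ]
scene bumper 0.59 [229.6 281.5] [ 0.5328 -0.0074  0.    ]
scene hopper 
[... 346 characters left out ...]
.5 282.5] [ 0.5293 -0.0194  0.    ]
top pivot 0.78 [157.  266.7] [0.7352 0.0698 0.175 ]
top bumper_mid 0.85 [224.8 302.9] [ 0.4866 -0.0666  0.175 ]
top mould_mid 0.61 [231.7 256.4] [0.4736 0.1095 0.022 ]
top casting 0.97 [168.9 270.6] [0.7315 0.06   0.    ]
top hopper 0.74 [156.1 267.5] [0.7843 0.0737 0.    ]
top hopper 0.68 [204.6 180.9] [0.5791 0.4158 0.    ]
top basket 0.68 [253.8 161.2] [0.3812 0.4846 0.    ]
top sprinkles 0.85 [218.  148.4] [0.5227 0.543  0.    ]
top clipboard 0.81 [265.6 352.7] [ 0.3491 -0.271   0.    ]
top clipboard 0.54 [233.3 425.5] [ 0.4818 -0.559   0.    ]
top fudge 0.87 [233.4 425.6] [ 0.4752 -0.5415  0.061 ]
top bowl 0.78 [208.2 177.1] [0.5643 0.4303 0.    ]
1.3
```

View pics/top0.png

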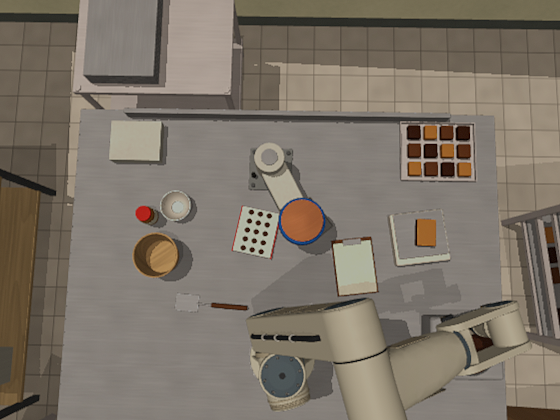

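View pics/scene0.png

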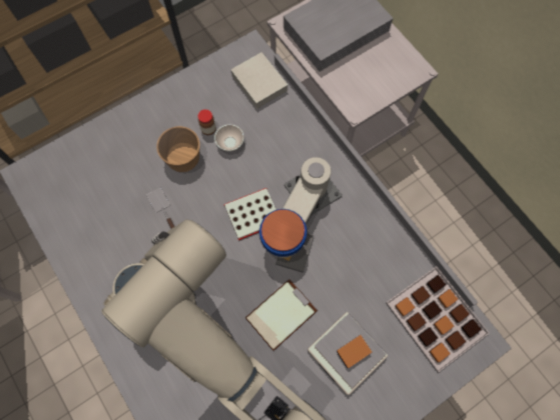

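The tray is left of the hopper at top (232,257), the ring at top (222,302), and the hub at top (157,267). The hopper must swing towards +y, so I will push from the right and catch from the left. First I'll refine the geometry from the pictures already taken.

```bash
cat >> h.py <<'E'
PV=np.array([.731,.070])
def lidpts(f,im=None):
    im=f["frame"]; hsv=cv2.cvtColor(im,cv2.COLOR_BGR2HSV)
    m=((hsv[...,0]<14)&(hsv[...,1]>110)&(hsv[...,2]>90)).astype(np.uint8)
    m=cv2.morphologyEx(m,cv2.MORPH_OPEN,np.ones((3,3)))
    v,u=np.nonzero(m)
    P=np.array([ray(f,(a,b),.225)[:2] for a,b in zip(v,u)]) if len(v) else np.zeros((0,2))
    d=np.hypot(*(P-PV).T); P=P[(d>.16)&(d<.36)&(P[:,0]<PV[0])]
    return P
def ang(p): d=p-PV; return np.arctan2(d[1],-d[0])
def swing(c):
    f=optics.grab_frame(c); P=lidpts(f)
    if len(P)<80: return None
    A=np.arange(-1.2,1.2,.002); C=PV+.26*np.c_[-np.cos(A),np.sin(A)]
    s=np.array([(np.hypot(*(P-q).T)<.077).sum() for q in C]); 
    return np.mean(A[s>=s.max()-1]),len(P),s.max(),P.mean(0).round(4),ang(P.mean(0))
E
python3 - <<'E'
from h import *
for c in("top","scene"):
    t=sensors.get_state()["clock"]; print(c,t,swing(c))
    f=optics.grab_frame(c); P=lidpts(f).astype(np.float32); print(cv2.minEnclosingCircle(P))
    for n,z in(("mould_mid",.015),("bumper",.175),("casting",.1)):
        for q in optics.silhouettes(c,n)[:1]:
            m=q["pixels"]; v,u=np.nonzero(m)
            P=np.array([ray(f,(a,b),z)[:2] for a,b in zip(v,u)]).astype(np.float32)
            print(n,q["score"],len(v),P.mean(0),cv2.minAreaRect(P),cv2.minEnclosingCircle(P))
    # hub top and tray: white regions
    g=f["frame"]; hsv=cv2.cvtColor(g,cv2.COLOR_BGR2HSV); print([ (tuple(p),g[p[0],p[1]]) for p in ([(157,267),(240,240),(185,285)] if c=="top" else [(170,315),(230,240),(200,300)])])
E
```

```text
top 1.3 (np.float64(-0.5069999999999993), 1356, np.int64(1327), array([ 0.4971, -0.0602]), np.float64(-0.5079512692090925))
((0.49718257784843445, -0.059677980840206146), 0.07348723709583282)
mould_mid 0.95 1816 [0.475415   0.11365469] ((0.47570887207984924, 0.11344712227582932), (0.15896864235401154, 0.183539479970932), 79.1159439086914) ((0.47575294971466064, 0.11388728022575378), 0.11448438465595245)
bumper 0.71 207 [ 0.46963373 -0.04951315] ((0.4911385476589203, -0.05770698934793472), (0.1642744094133377, 0.14689114689826965), 69.30598449707031) ((0.5014840960502625, -0.061041709035634995), 0.08644730597734451)
casting 0.88 947 [0.64076114 0.01384425] ((0.6421686410903931, 0.013554498553276062), (0.15281683206558228, 0.10611504316329956), 27.445571899414062) ((0.642962634563446, 0.013825167901813984), 0.09014683961868286)
[((157, 267), array([125, 131, 138], dtype=uint8)), ((240, 240), array([163, 180, 176], dtype=uint8)), ((185, 285), array([152, 171, 175], dtype=uint8))]
scene 1.55 (np.float64(-0.5319999999999994), 1303, np.int64(1240), array([ 0.4955, -0.067 ]), np.float64(-0.
[... 186 characters left out ...]
05717468, 0.18098367750644684), 79.55535125732422) ((0.4733465015888214, 0.10971658676862717), 0.11509467661380768)
bumper 0.9 353 [ 0.46366775 -0.10092463] ((0.47287195920944214, -0.0843275710940361), (0.10735974460840225, 0.16866567730903625), 44.943748474121094) ((0.4923684298992157, -0.06424850225448608), 0.08504180610179901)
casting 0.63 2568 [ 0.3358445  -0.28800648] ((0.3370102643966675, -0.2868767976760864), (0.2081715613603592, 0.15237079560756683), 7.114224433898926) ((0.3363654613494873, -0.2860215902328491), 0.12428808957338333)
[((170, 315), array([136, 138, 145], dtype=uint8)), ((230, 240), array([166, 183, 179], dtype=uint8)), ((200, 300), array([169, 185, 194], dtype=uint8))]
```

```bash
sed -i 's/^PV=.*/PV=np.array([.728,.058]); TG=np.array([.4745,.1115])/' h.py; cat >> h.py <<'E'
from scipy.spatial.transform import Rotation as Ro
def to(x,y,z):
    s=sensors.get_state(); return (Ro.from_euler("xyz",s["tool_rot"]).inv().apply(np.array([x,y,z])-s["tcp_pos"])/.08).round(3)
def look(cs=("top","scene")):
    s=sensors.get_state(); print("t %.2f tcp"%s["clock"],s["tcp_pos"].round(4),"F",s["contact_force"].round(1),"open",round(s["opening"],2))
    for c in cs:
        t=sensors.get_state()["clock"]; f=optics.grab_frame(c); P=lidpts(f).astype(np.float32)
        if len(P)<80: print(c,"few",len(P)); continue
        p,r=cv2.minEnclosingCircle(P); p=np.array(p)
        print(c,"%.2f n %d"%(t,len(P)),"circ",p.round(4),round(r,4),"ang %.4f"%ang(p),"mean ang %.4f"%ang(P.mean(0)),"target %.4f"%ang(TG))
E
for i in 1; do python3 -m pendant '[[0.15,-0.09,0.02],[0,0,0],[0,0,0],[0,0,0],[0,0,0]]' 0 ; done; python3 -c "
from h import *
print(to(.53,-.20,.168))"
```

```text
[ 5.66  -3.558  0.582]validation failed for argument at $[0]...
```

```bash

python3 -m pendant '[[0.15,-0.09,0.02,0],[0.35,-0.22,0.04,0],[0.55,-0.35,0.06,0],[0.77,-0.48,0.08,0],[0.98,-0.62,0.1,0]]' 0 
python3 -m pendant '[[0.2,-0.12,0.02,0],[0.4,-0.25,0.04,0],[0.6,-0.37,0.06,0],[0.8,-0.5,0.08,0],[1,-0.63,0.1,0]]'
python3 -m pendant '[[0.2,-0.12,0.02,0],[0.4,-0.25,0.04,0],[0.6,-0.37,0.06,0],[0.8,-0.5,0.08,0],[1,-0.63,0.1,0]]'
python3 -m pendant '[[0.2,-0.12,0.02,0],[0.4,-0.25,0.04,0],[0.6,-0.37,0.06,0],[0.8,-0.5,0.08,0],[1,-0.63,0.1,0]]'
python3 -m pendant '[[0.2,-0.12,0.02,0],[0.4,-0.25,0.04,0],[0.6,-0.37,0.06,0],[0.8,-0.5,0.08,0],[1,-0.63,0.1,0]]'
python3 -c "
from h import *
look()
print(to(.53,-.20,.168))"
```

```text
clock: 2.22
tcp_pos: [0.2374, -0.5289, 0.2063]
tool_rot: [-3.141, -0.0, 0.284]
contact_force: [0.5, -1.1, 0.5]
opening: 0.659
grasp_force: 0.0
clock: 2.63
tcp_pos: [0.2999, -0.458, 0.1984]
tool_rot: [-3.141, -0.0, 0.284]
contact_force: [-0.2, 0.4, 0.1]
opening: 0.295
grasp_force: 0.0
clock: 3.05
tcp_pos: [0.3625, -0.3872, 0.1905]
tool_rot: [-3.141, -0.0, 0.284]
contact_force: [-0.2, -0.8, 0.3]
opening: 0.004
grasp_force: 0.0
clock: 3.47
tcp_pos: [0.425, -0.3164, 0.1825]
tool_rot: [-3.141, -0.0, 0.284]
contact_force: [-0.4, -0.0, -0.3]
opening: 0.003
grasp_force: 0.0
clock: 3.88
tcp_pos: [0.4875, -0.2456, 0.1745]
tool_rot: [-3.141, -0.0, 0.284]
contact_force: [0.6, -0.2, -0.6]
opening: 0.004
grasp_force: 0.0
t 3.88 tcp [ 0.4875 -0.2456  0.1745] F [ 0.6 -0.2 -0.6] open 0.0
top 3.88 n 1359 circ [ 0.4973 -0.0599] 0.0735 ang -0.4724 mean ang -0.4735 target 0.2080
scene 3.93 n 507 circ [ 0.4956 -0.066 ] 0.0727 ang -0.4902 mean ang -0.5074 target 0.2080
[ 0.659 -0.39   0.08 ]
```

```bash

python3 -m pendant '[[0.18,-0.12,0.02,0],[0.34,-0.24,0.04,0],[0.5,-0.36,0.06,0],[0.62,-0.46,0.08,0],[0.69,-0.56,0.08,0]]'
python3 -m pendant '[[0,-0.04,0,0],[0,-0.075,0,0],[0,-0.11,0,0],[0,-0.145,0,0],[0,-0.18,0,0]]'
python3 -c "
from h import *
look(('top',)); print(to(.526,-.159,.168))"
```

```text
clock: 4.4
tcp_pos: [0.5278, -0.188, 0.1679]
tool_rot: [-3.141, 0.0, 0.284]
contact_force: [0.4, -0.1, -0.1]
opening: 0.007
grasp_force: 0.0
clock: 4.82
tcp_pos: [0.5232, -0.1752, 0.1683]
tool_rot: [3.141, -0.0, 0.283]
contact_force: [-0.2, 0.2, -0.0]
opening: 0.005
grasp_force: 0.0
t 4.82 tcp [ 0.5232 -0.1752  0.1683] F [-0.2  0.2 -0. ] open 0.01
top 4.82 n 1052 circ [ 0.4972 -0.0595] 0.0735 ang -0.4710 mean ang -0.4241 target 0.2080
[ 0.091 -0.179  0.003]
```

```bash

python3 -m pendant '[[0,-0.036,0,0],[0,-0.072,0,0],[0,-0.108,0,0],[0,-0.144,0,0],[0,-0.18,0,0]]'
python3 -c "
from h import *
look(('top',))"
```

```text
clock: 5.28
tcp_pos: [0.5194, -0.1609, 0.1682]
tool_rot: [-3.142, -0.0, 0.284]
contact_force: [-0.5, -0.3, -0.0]
opening: 0.009
grasp_force: 0.0
t 5.28 tcp [ 0.5194 -0.1609  0.1682] F [-0.5 -0.3 -0. ] open 0.01
top 5.28 n 935 circ [ 0.4972 -0.0595] 0.0735 ang -0.4710 mean ang -0.4111 target 0.2080
```

```bash

python3 -m pendant '[[0.01,-0.036,0,0],[0.01,-0.072,0,0],[0.01,-0.108,0,0],[0.01,-0.144,0,0],[0.01,-0.18,0,0]]'
python3 -c "
from h import *
look()"
```

```text
clock: 5.75
tcp_pos: [0.5161, -0.1467, 0.1682]
tool_rot: [-3.141, 0.0, 0.284]
contact_force: [-0.1, 0.7, -0.5]
opening: 0.006
grasp_force: 0.0
t 5.75 tcp [ 0.5161 -0.1467  0.1682] F [-0.1  0.7 -0.5] open 0.01
top 5.75 n 916 circ [ 0.4914 -0.0456] 0.0731 ang -0.4126 mean ang -0.3442 target 0.2080
scene 5.80 n 256 circ [ 0.5008 -0.0231] 0.0438 ang -0.3428 mean ang -0.3174 target 0.2080
```

```bash

python3 -m pendant '[[0,0,-0.5,0],[0,0,-1,0],[0.08,-0.33,-1,0],[0.16,-0.66,-1,0],[0.25,-1,-1,0]]'
python3 -m pendant '[[0.05,-0.2,0,0],[0.1,-0.4,0,0],[0.15,-0.6,0,0],[0.2,-0.8,0,0],[0.25,-1,0,0]]'
python3 -c "
from h import *
look()"

```

```text
clock: 6.27
tcp_pos: [0.5133, -0.0643, 0.2491]
tool_rot: [3.141, -0.002, 0.282]
contact_force: [1.0, 0.0, -0.2]
opening: 0.004
grasp_force: 0.0
clock: 6.68
tcp_pos: [0.5097, 0.0185, 0.2482]
tool_rot: [3.142, -0.0, 0.284]
contact_force: [0.6, -0.3, 0.4]
opening: 0.002
grasp_force: 0.0
t 6.68 tcp [0.5097 0.0185 0.2482] F [ 0.6 -0.3  0.4] open 0.0
top 6.68 n 544 circ [ 0.4774 -0.0056] 0.0728 ang -0.2484 mean ang -0.2064 target 0.2080
scene 6.73 n 1003 circ [ 0.4736 -0.0101] 0.0723 ang -0.2614 mean ang -0.2693 target 0.2080
```

```bash

python3 -m pendant '[[0.05,-0.2,0,0],[0.1,-0.4,0,0],[0.15,-0.6,0,0],[0.2,-0.8,0,0],[0.25,-1,0,0]]'
python3 -m pendant '[[0.05,-0.2,0,0],[0.1,-0.4,0,0],[0.15,-0.6,0,0],[0.2,-0.8,0,0],[0.25,-1,0,0]]'
python3 -m pendant '[[0.12,-0.33,0,0.14],[0.22,-0.66,0,0.28],[0.3,-0.9,0.3,0.42],[0.3,-1,0.65,0.55],[0.3,-1,1,0.62]]'
python3 -c "
from h import *
look(); print(to(*(TG+.103*np.array([.206,.978])),.168))"

```

```text
clock: 7.2
tcp_pos: [0.5067, 0.1, 0.2482]
tool_rot: [3.141, -0.0, 0.283]
contact_force: [-0.0, -0.1, 0.6]
opening: 0.004
grasp_force: 0.0
clock: 7.62
tcp_pos: [0.5036, 0.1825, 0.2482]
tool_rot: [3.141, -0.0, 0.284]
contact_force: [-0.6, -0.4, 0.1]
opening: 0.002
grasp_force: 0.0
clock: 8.03
tcp_pos: [0.5047, 0.2674, 0.1677]
tool_rot: [-3.14, -0.002, -0.207]
contact_force: [0.1, 1.0, -1.0]
opening: 0.005
grasp_force: 0.0
t 8.03 tcp [0.5047 0.2674 0.1677] F [ 0.1  1.  -1. ] open 0.01
top 8.03 n 1357 circ [0.4688 0.0514] 0.0739 ang -0.0253 mean ang -0.0252 target 0.2080
scene 8.08 n 1244 circ [0.4659 0.0473] 0.0728 ang -0.0409 mean ang -0.0447 target 0.2080
[ 0.06   0.653 -0.045]
```

```bash

python3 -m pendant '[[0.02,0.15,0,0],[0.04,0.35,0,0],[0.06,0.55,0,0],[0.06,0.7,0,0],[0.06,0.75,0,0]]'
python3 -c "
from h import *
look(); print(to(.496,.211,.168))"

```

```text
clock: 8.55
tcp_pos: [0.497, 0.2037, 0.1698]
tool_rot: [-3.141, -0.002, -0.204]
contact_force: [0.1, 0.4, -1.2]
opening: 0.004
grasp_force: 0.0
t 8.55 tcp [0.497  0.2037 0.1698] F [ 0.1  0.4 -1.2] open 0.0
top 8.55 n 1050 circ [0.4676 0.0727] 0.0732 ang 0.0565 mean ang 0.0051 target 0.2080
scene 8.60 n 1124 circ [0.4667 0.0691] 0.0728 ang 0.0424 mean ang 0.0187 target 0.2080
[-0.029 -0.07   0.018]
```

```bash

python3 -m pendant '[[0,0,0,0],[0,0,0,0],[0,0,0,0],[0,0,0,0],[0,0,0,0]]'
python3 -m pendant '[[0,-0.014,0,0],[0,-0.028,0,0],[0,-0.042,0,0],[0,-0.056,0,0],[0,-0.07,0,0]]'
python3 -m pendant '[[0,-0.014,0,0],[0,-0.028,0,0],[0,-0.042,0,0],[0,-0.056,0,0],[0,-0.07,0,0]]'
python3 -c "
from h import *
look(); print(to(.496,.211,.168))"

```

```text
clock: 9.07
tcp_pos: [0.4966, 0.2066, 0.1681]
tool_rot: [3.142, 0.0, -0.202]
contact_force: [-0.3, -1.0, -0.2]
opening: 0.006
grasp_force: 0.0
clock: 9.48
tcp_pos: [0.4978, 0.2119, 0.1682]
tool_rot: [-3.142, 0.0, -0.203]
contact_force: [-0.4, -0.6, -0.1]
opening: 0.003
grasp_force: 0.0
clock: 9.9
tcp_pos: [0.4989, 0.2172, 0.1682]
tool_rot: [3.141, 0.0, -0.203]
contact_force: [0.5, 0.3, 0.2]
opening: 0.009
grasp_force: 0.0
t 9.90 tcp [0.4989 0.2172 0.1682] F [0.5 0.3 0.2] open 0.01
top 9.90 n 841 circ [0.4737 0.1155] 0.0734 ang 0.2224 mean ang 0.1464 target 0.2080
scene 9.95 n 948 circ [0.4723 0.1099] 0.0724 ang 0.2004 mean ang 0.1531 target 0.2080
[-0.021  0.085  0.002]
```

```bash

python3 -c "
from h import *
look(); look(); look()"

```

```text
t 10.00 tcp [0.499  0.2173 0.1682] F [ 0.6 -0.4 -0.2] open 0.01
top 10.00 n 832 circ [0.4743 0.1162] 0.0732 ang 0.2255 mean ang 0.1471 target 0.2080
scene 10.05 n 941 circ [0.4722 0.1106] 0.0723 ang 0.2029 mean ang 0.1541 target 0.2080
t 10.10 tcp [0.4989 0.2172 0.1682] F [-0.5 -0.3 -0.2] open 0.0
top 10.10 n 829 circ [0.4741 0.1166] 0.073 ang 0.2268 mean ang 0.1492 target 0.2080
scene 10.15 n 936 circ [0.4724 0.1117] 0.0727 ang 0.2070 mean ang 0.1556 target 0.2080
t 10.20 tcp [0.4989 0.2172 0.1682] F [ 0.4 -0.3  0.1] open 0.01
top 10.20 n 826 circ [0.4742 0.1171] 0.0733 ang 0.2286 mean ang 0.1510 target 0.2080
scene 10.25 n 929 circ [0.4725 0.1121] 0.0728 ang 0.2085 mean ang 0.1569 target 0.2080
```

```bash

python3 -m pendant '[[0,-0.002,0,0],[0,-0.004,0,0],[0,-0.006,0,0],[0,-0.008,0,0],[0,-0.01,0,0]]'
python3 -m pendant '[[0,-0.002,0,0],[0,-0.004,0,0],[0,-0.006,0,0],[0,-0.008,0,0],[0,-0.01,0,0]]'
python3 -c "
from h import *
look(); look(); look();look()"

```

```text
clock: 10.72
tcp_pos: [0.4991, 0.218, 0.1682]
tool_rot: [3.142, -0.0, -0.203]
contact_force: [-0.2, -0.6, -0.4]
opening: 0.001
grasp_force: 0.0
clock: 11.13
tcp_pos: [0.4993, 0.2188, 0.1682]
tool_rot: [-3.142, -0.0, -0.203]
contact_force: [0.0, 0.3, 1.3]
opening: 0.007
grasp_force: 0.0
t 11.13 tcp [0.4993 0.2188 0.1682] F [0.  0.3 1.3] open 0.01
top 11.13 n 857 circ [0.4736 0.1146] 0.0732 ang 0.2191 mean ang 0.1463 target 0.2080
scene 11.18 n 955 circ [0.472  0.1092] 0.0726 ang 0.1974 mean ang 0.1478 target 0.2080
t 11.23 tcp [0.4993 0.2188 0.1682] F [-0.4 -0.6 -0.4] open 0.01
top 11.23 n 868 circ [0.4736 0.1146] 0.0732 ang 0.2191 mean ang 0.1462 target 0.2080
scene 11.28 n 970 circ [0.4723 0.1087] 0.0726 ang 0.1957 mean ang 0.1498 target 0.2080
t 11.33 tcp [0.4992 0.2188 0.1682] F [ 0.8 -0.1 -0.6] open 0.0
top 11.33 n 861 circ [0.4737 0.1138] 0.073 ang 0.2160 mean ang 0.1438 target 0.2080
scene 11.38 n 955 circ [0.4729 0.1075] 0.0727 ang 0.1918 mean ang 0.1471 target 0.2080
t 11.43 tcp [0.4993 0.2188 0.1682] F [ 0.4  0.4 -0.9] open 0.0
top 11.43 n 870 circ [0.4737 0.1138] 0.073 ang 0.2160 mean ang 0.1437 target 0.2080
scene 11.48 n 957 circ [0.4718 0.1079] 0.072 ang 0.1924 mean ang 0.1459 target 0.2080
```

```bash

python3 -m pendant '[[0,-0.02,-0.5,0],[0,-0.02,-1,0],[0,0.25,-1,0],[0,0.6,-1,0],[0,0.95,-1,0]]'
python3 -m pendant '[[0,0.2,0,0],[0,0.4,0,0],[0,0.6,0,0],[0,0.8,0,0],[0,1,0,0]]'
python3 -m pendant '[[0,0.2,0,0],[0,0.4,0,0],[0,0.6,0,0],[0,0.8,0,0],[0,1,0,0]]'
python3 -m pendant '[[0,0.2,0,0],[0,0.3,0,0],[0,0.35,0.3,0],[0,0.35,0.65,0],[0,0.35,1,0]]'
python3 -c "
from h import *
look(); look(); look();print(to(*(TG-.1*np.array([.203,.979])),.168))"

```

```text
clock: 11.95
tcp_pos: [0.484, 0.144, 0.249]
tool_rot: [-3.141, -0.001, -0.202]
contact_force: [-0.2, 0.6, -0.4]
opening: 0.002
grasp_force: 0.0
clock: 12.37
tcp_pos: [0.4675, 0.0652, 0.2483]
tool_rot: [-3.142, -0.0, -0.203]
contact_force: [0.5, -0.0, 0.1]
opening: 0.005
grasp_force: 0.0
clock: 12.78
tcp_pos: [0.4514, -0.0131, 0.2483]
tool_rot: [-3.142, -0.0, -0.203]
contact_force: [1.2, -0.1, -0.3]
opening: 0.007
grasp_force: 0.0
clock: 13.2
tcp_pos: [0.4466, -0.04, 0.1679]
tool_rot: [-3.141, -0.002, -0.204]
contact_force: [-0.2, -0.5, -1.0]
opening: 0.002
grasp_force: 0.0
t 13.20 tcp [ 0.4466 -0.04    0.1679] F [-0.2 -0.5 -1. ] open 0.0
top 13.20 n 1287 circ [0.4724 0.1103] 0.0736 ang 0.2020 mean ang 0.2153 target 0.2080
scene 13.25 n 173 circ [0.4186 0.0865] 0.0343 ang 0.0918 mean ang 0.0945 target 0.2080
t 13.30 tcp [ 0.4432 -0.0394  0.165 ] F [ 0.1 -0.2 -0.4] open 0.01
top 13.30 n 1279 circ [0.4724 0.1103] 0.0736 ang 0.2020 mean ang 0.2157 target 0.2080
scene 13.35 n 184 circ [0.4189 0.0866] 0.0343 ang 0.0923 mean ang 0.0995 target 0.2080
t 13.40 tcp [ 0.446  -0.0396  0.1685] F [ 0.5 -0.8  1.4] open -0.0
top 13.40 n 1281 circ [0.4725 0.1098] 0.0735 ang 0.1999 mean ang 0.2148 target 0.2080
scene 13.45 n 189 circ [0.4197 0.0881] 0.0354 ang 0.0972 mean ang 0.1008 target 0.2080
[-0.049 -0.671  0.022]
```

```bash

python3 -m pendant '[[-0.02,-0.15,0,0],[-0.04,-0.32,0,0],[-0.05,-0.45,0,0],[-0.05,-0.53,0,0],[-0.05,-0.56,0,0]]'
python3 -m pendant '[[0,0,0,0],[0,0,0,0],[0,0,0,0],[0,0,0,0],[0,0,0,0]]'
python3 -c "
from h import *
look(('top',)); look(('top',))"
python3 -m pendant '[[0,0,0,0],[0,0,0,0],[0,0,0,0],[0,0,0,0],[0,0,0,0]]'
python3 -c "
from h import *
look(('top',)); look(('top',))"

```

```text
clock: 13.92
tcp_pos: [0.452, 0.0058, 0.1691]
tool_rot: [-3.141, -0.002, -0.202]
contact_force: [-0.1, 0.3, -0.7]
opening: 0.003
grasp_force: 0.0
clock: 14.33
tcp_pos: [0.4511, 0.0046, 0.1681]
tool_rot: [3.141, 0.0, -0.204]
contact_force: [0.5, -0.4, 0.4]
opening: 0.003
grasp_force: 0.0
t 14.33 tcp [0.4511 0.0046 0.1681] F [ 0.5 -0.4  0.4] open 0.0
top 14.33 n 864 circ [0.4716 0.108 ] 0.0736 ang 0.1925 mean ang 0.2762 target 0.2080
t 14.38 tcp [0.4511 0.0046 0.1681] F [-0.   0.5 -0.1] open 0.01
top 14.38 n 860 circ [0.4716 0.108 ] 0.0736 ang 0.1925 mean ang 0.2761 target 0.2080
clock: 14.85
tcp_pos: [0.4511, 0.0049, 0.1682]
tool_rot: [3.142, 0.0, -0.203]
contact_force: [-0.2, 0.2, 1.2]
opening: 0.005
grasp_force: 0.0
t 14.85 tcp [0.4511 0.0049 0.1682] F [-0.2  0.2  1.2] open 0.01
top 14.85 n 842 circ [0.4719 0.1067] 0.0735 ang 0.1878 mean ang 0.2731 target 0.2080
t 14.90 tcp [0.4511 0.0049 0.1682] F [-0.1  0.9  0.3] open 0.01
top 14.90 n 841 circ [0.4719 0.1067] 0.0735 ang 0.1878 mean ang 0.2732 target 0.2080
```

```bash

python3 -m pendant '[[0,0,0,0],[0,0,0,0],[0,0,0,0],[0,0,0,0],[0,0,0,0]]' | head -2
python3 -c "
from h import *
look(('top','scene'))"
python3 -m pendant '[[0,0,0,0],[0,0,0,0],[0,0,0,0],[0,0,0,0],[0,0,0,0]]' | head -2
python3 -c "
from h import *
look(('top','scene'))"

```

```text
clock: 15.37
tcp_pos: [0.4511, 0.0049, 0.1682]
t 15.37 tcp [0.4511 0.0049 0.1682] F [-0.5 -0.6  0.6] open 0.0
top 15.37 n 835 circ [0.4717 0.1064] 0.0733 ang 0.1867 mean ang 0.2724 target 0.2080
scene 15.42 n 142 circ [0.4275 0.1317] 0.0276 ang 0.2403 mean ang 0.2389 target 0.2080
clock: 15.88
tcp_pos: [0.4511, 0.0049, 0.1682]
t 15.88 tcp [0.4511 0.0049 0.1682] F [-0.4  0.7 -0.8] open 0.01
top 15.88 n 822 circ [0.4712 0.1061] 0.0727 ang 0.1853 mean ang 0.2710 target 0.2080
scene 15.93 n 142 circ [0.4275 0.1317] 0.0276 ang 0.2403 mean ang 0.2389 target 0.2080
```

```bash

python3 -m pendant '[[0,0.05,0,0],[0,0.2,0,0],[0,0.45,0,0],[0,0.7,0,0],[0,1,0,0]]' | head -2
python3 -m pendant '[[0,0.2,0,0],[0,0.4,0,0],[0,0.6,0,0],[0,0.8,0,0],[0,1,0,0]]' | head -2
python3 -m pendant '[[0,0.2,0,0],[0,0.4,0,0],[0,0.6,0,0],[0,0.7,0,0],[0,0.7,0,0]]' | head -2
python3 -c "
from h import *
look(('top','scene'))"
python3 -m pendant '[[0,0,0,0],[0,0,0,0],[0,0,0,0],[0,0,0,0],[0,0,0,0]]' | head -2
python3 -m pendant '[[0,0,0,0],[0,0,0,0],[0,0,0,0],[0,0,0,0],[0,0,0,0]]' | head -2
python3 -c "
from h import *
look(('top','scene'))
f=optics.grab_frame('top');cv2.imwrite('pics/t1.png',f['frame'][130:330,180:400].repeat(2,0).repeat(2,1))"

```

```text
clock: 16.4
tcp_pos: [0.4348, -0.074, 0.1682]
clock: 16.82
tcp_pos: [0.4185, -0.1528, 0.1682]
clock: 17.23
tcp_pos: [0.4073, -0.2079, 0.1682]
t 17.23 tcp [ 0.4073 -0.2079  0.1682] F [-1.   0.4 -0.3] open 0.01
top 17.23 n 1353 circ [0.4711 0.1027] 0.0734 ang 0.1723 mean ang 0.1721 target 0.2080
scene 17.28 n 1218 circ [0.4693 0.0968] 0.0728 ang 0.1488 mean ang 0.1447 target 0.2080
clock: 17.75
tcp_pos: [0.4076, -0.2063, 0.1682]
clock: 18.17
tcp_pos: [0.4075, -0.2067, 0.1682]
t 18.17 tcp [ 0.4075 -0.2067  0.1682] F [ 0.1 -0.1  0.6] open 0.01
top 18.17 n 1360 circ [0.4708 0.1012] 0.0736 ang 0.1663 mean ang 0.1664 target 0.2080
scene 18.22 n 1219 circ [0.4693 0.0956] 0.073 ang 0.1443 mean ang 0.1404 target 0.2080
```

View pics/t1.png

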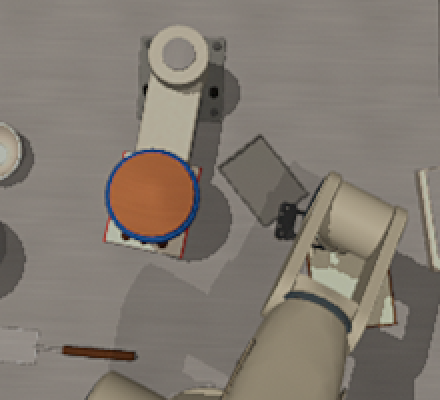

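The finger never reached the ring on this side, so the ring is still drifting slowly back and is about 13 mm short. I'll move in again and give it a very slow nudge.

```bash

python3 -m pendant '[[0,-0.15,0,0],[0,-0.35,0,0],[0,-0.55,0,0],[0,-0.77,0,0],[0,-1,0,0]]' | head -2
python3 -m pendant '[[0,-0.22,0,0],[0,-0.44,0,0],[0,-0.65,0,0],[0,-0.85,0,0],[0,-1,0,0]]' | head -2
python3 -m pendant '[[0,-0.2,0,0],[0,-0.35,0,0],[0,-0.47,0,0],[0,-0.54,0,0],[0,-0.57,0,0]]' | head -2
python3 -m pendant '[[0,-0.001,0,0],[0,-0.002,0,0],[0,-0.003,0,0],[0,-0.004,0,0],[0,-0.006,0,0]]' | head -2
python3 -c "
from h import *
look(('top','scene'))"

```

```text
clock: 18.73
tcp_pos: [0.4238, -0.1277, 0.1682]
clock: 19.15
tcp_pos: [0.44, -0.0488, 0.1682]
clock: 19.57
tcp_pos: [0.4491, -0.0047, 0.1682]
clock: 19.98
tcp_pos: [0.449, -0.0051, 0.1682]
t 19.98 tcp [ 0.449  -0.0051  0.1682] F [ 0.1 -1.   0.5] open 0.0
top 19.98 n 878 circ [0.4705 0.0999] 0.0729 ang 0.1611 mean ang 0.2395 target 0.2080
scene 20.03 n 153 circ [0.4273 0.1203] 0.0286 ang 0.2042 mean ang 0.2045 target 0.2080
```

```bash

python3 -m pendant '[[0,-0.007,0,0],[0,-0.014,0,0],[0,-0.018,0,0],[0,-0.02,0,0],[0,-0.021,0,0]]' | head -2
python3 -m pendant '[[0,-0.0012,0,0],[0,-0.0024,0,0],[0,-0.0036,0,0],[0,-0.0048,0,0],[0,-0.006,0,0]]' | head -2
python3 -m pendant '[[0,-0.0012,0,0],[0,-0.0024,0,0],[0,-0.0036,0,0],[0,-0.0048,0,0],[0,-0.006,0,0]]' | head -2
python3 -c "
from h import *
look(('top',))"
python3 -m pendant '[[0,-0.0012,0,0],[0,-0.0024,0,0],[0,-0.0036,0,0],[0,-0.0048,0,0],[0,-0.006,0,0]]' | head -2
python3 -c "
from h import *
look(('top',))"

```

```text
clock: 20.5
tcp_pos: [0.4495, -0.0031, 0.1682]
clock: 20.92
tcp_pos: [0.4496, -0.0027, 0.1682]
clock: 21.33
tcp_pos: [0.4497, -0.0022, 0.1682]
t 21.33 tcp [ 0.4497 -0.0022  0.1682] F [-0.2 -0.2 -0.4] open 0.0
top 21.33 n 829 circ [0.4709 0.0983] 0.0729 ang 0.1555 mean ang 0.2428 target 0.2080
clock: 21.8
tcp_pos: [0.4498, -0.0018, 0.1682]
t 21.80 tcp [ 0.4498 -0.0018  0.1682] F [-0.2  0.3 -0.6] open 0.0
top 21.80 n 816 circ [0.4687 0.1031] 0.0732 ang 0.1720 mean ang 0.2428 target 0.2080
```

```bash
cat >> h.py <<'E'
def edge(k=1):
    for i in range(k):
        t=sensors.get_state()["clock"]; P=lidpts(optics.grab_frame("top"))
        q=P[(P[:,0]>.43)&(P[:,0]<.51)]; ys=np.sort(q[:,1])[-15:]
        print("%.2f edge y %.4f  n %d"%(t,ys.mean(),len(P)),end=" | ")
    print()
E
python3 -m pendant '[[0,-0.0012,0,0],[0,-0.0024,0,0],[0,-0.0036,0,0],[0,-0.0048,0,0],[0,-0.006,0,0]]' | head -2
python3 -c "
from h import *
edge(3)"
python3 -m pendant '[[0,-0.0012,0,0],[0,-0.0024,0,0],[0,-0.0036,0,0],[0,-0.0048,0,0],[0,-0.006,0,0]]' | head -2
python3 -c "
from h import *
edge(3)"

```

```text
clock: 22.27
tcp_pos: [0.4499, -0.0013, 0.1682]
22.27 edge y 0.1679  n 810 | 22.32 edge y 0.1677  n 809 | 22.37 edge y 0.1677  n 809 | 
clock: 22.83
tcp_pos: [0.45, -0.0008, 0.1682]
22.83 edge y 0.1671  n 796 | 22.88 edge y 0.1671  n 796 | 22.93 edge y 0.1671  n 796 |
```

```bash

python3 -m pendant '[[0,-0.0033,0,0],[0,-0.0066,0,0],[0,-0.01,0,0],[0,-0.0133,0,0],[0,-0.0166,0,0]]' | head -2
python3 -c "
from h import *
edge(2)"
python3 -m pendant '[[0,-0.0033,0,0],[0,-0.0066,0,0],[0,-0.01,0,0],[0,-0.0133,0,0],[0,-0.0166,0,0]]' | head -2
python3 -c "
from h import *
edge(3)"

```

```text
clock: 23.4
tcp_pos: [0.4502, 0.0005, 0.1682]
23.40 edge y 0.1658  n 788 | 23.45 edge y 0.1658  n 786 | 
clock: 23.92
tcp_pos: [0.4505, 0.0018, 0.1682]
23.92 edge y 0.1684  n 775 | 23.97 edge y 0.1684  n 774 | 24.02 edge y 0.1686  n 776 |
```

```bash

python3 -m pendant '[[0,0.02,-0.5,0],[0,0.02,-1,0],[0,-0.25,-1,0],[0,-0.6,-1,0],[0,-0.95,-1,0]]' | head -2
python3 -m pendant '[[0,-0.2,0,0],[0,-0.4,0,0],[0,-0.6,0,0],[0,-0.8,0,0],[0,-1,0,0]]' | head -2
python3 -m pendant '[[0,-0.2,0,0],[0,-0.4,0,0],[0,-0.6,0,0],[0,-0.8,0,0],[0,-1,0,0]]' | head -2
python3 -m pendant '[[0,-0.1,0,0],[0,-0.15,0.15,0],[0,-0.15,0.45,0],[0,-0.15,0.75,0],[0,-0.15,1,0]]' | head -2
python3 -c "
from h import *
look()"

```

```text
clock: 24.48
tcp_pos: [0.4664, 0.0768, 0.2492]
clock: 24.9
tcp_pos: [0.482, 0.1554, 0.2482]
clock: 25.32
tcp_pos: [0.4982, 0.2339, 0.2481]
clock: 25.73
tcp_pos: [0.4998, 0.2441, 0.166]
t 25.73 tcp [0.4998 0.2441 0.166 ] F [-0.1  0.7  0. ] open 0.01
top 25.73 n 1093 circ [0.4712 0.1024] 0.0734 ang 0.1711 mean ang 0.1317 target 0.2080
scene 25.78 n 1176 circ [0.4701 0.0975] 0.073 ang 0.1520 mean ang 0.1395 target 0.2080
```

```bash

python3 -m pendant '[[0,0.1,0,0],[0,0.2,0,0],[0,0.3,0,0],[0,0.35,0,0],[0,0.36,0,0]]' | head -2
python3 -m pendant '[[0,0,0,0],[0,0,0,0],[0,0,0,0],[0,0,0,0],[0,0,0,0]]' | head -2
python3 -c "
from h import *
look()"
python3 -m pendant '[[0,0,0,0],[0,0,0,0],[0,0,0,0],[0,0,0,0],[0,0,0,0]]' | head -2
python3 -c "
from h import *
look()"

```

```text
clock: 26.25
tcp_pos: [0.4949, 0.2155, 0.1692]
clock: 26.67
tcp_pos: [0.4947, 0.2167, 0.1682]
t 26.67 tcp [0.4947 0.2167 0.1682] F [-0.7 -0.2 -0.3] open 0.01
top 26.67 n 912 circ [0.4717 0.1041] 0.0735 ang 0.1778 mean ang 0.1140 target 0.2080
scene 26.72 n 998 circ [0.4706 0.0986] 0.0724 ang 0.1564 mean ang 0.1176 target 0.2080
clock: 27.18
tcp_pos: [0.4947, 0.2165, 0.1682]
t 27.18 tcp [0.4947 0.2165 0.1682] F [ 0.3 -0.2  0.6] open 0.01
top 27.18 n 906 circ [0.4722 0.1049] 0.0735 ang 0.1814 mean ang 0.1177 target 0.2080
scene 27.23 n 999 circ [0.4706 0.1007] 0.0727 ang 0.1643 mean ang 0.1211 target 0.2080
```

```bash

python3 -m pendant '[[0,0.025,0,0],[0,0.05,0,0],[0,0.07,0,0],[0,0.08,0,0],[0,0.085,0,0]]' | head -2
python3 -m pendant '[[0,0,0,0],[0,0,0,0],[0,0,0,0],[0,0,0,0],[0,0,0,0]]' | head -2
python3 -c "
from h import *
look()"
python3 -m pendant '[[0,-0.0007,0,0],[0,-0.0014,0,0],[0,-0.0021,0,0],[0,-0.0028,0,0],[0,-0.0035,0,0]]' | head -2
python3 -c "
from h import *
look()"
python3 -m pendant '[[0,-0.0007,0,0],[0,-0.0014,0,0],[0,-0.0021,0,0],[0,-0.0028,0,0],[0,-0.0035,0,0]]' | head -2
python3 -c "
from h import *
look()"

```

```text
clock: 27.7
tcp_pos: [0.4933, 0.2096, 0.1682]
clock: 28.12
tcp_pos: [0.4934, 0.2099, 0.1682]
t 28.12 tcp [0.4934 0.2099 0.1682] F [-0.   1.  -0.1] open 0.01
top 28.12 n 856 circ [0.4733 0.1092] 0.0736 ang 0.1985 mean ang 0.1242 target 0.2080
scene 28.17 n 928 circ [0.4718 0.1014] 0.0722 ang 0.1678 mean ang 0.1236 target 0.2080
clock: 28.63
tcp_pos: [0.4934, 0.2101, 0.1682]
t 28.63 tcp [0.4934 0.2101 0.1682] F [-0.2 -0.4  0.2] open 0.0
top 28.63 n 868 circ [0.4739 0.1068] 0.0729 ang 0.1897 mean ang 0.1259 target 0.2080
scene 28.68 n 935 circ [0.4713 0.1036] 0.0726 ang 0.1759 mean ang 0.1243 target 0.2080
clock: 29.15
tcp_pos: [0.4935, 0.2103, 0.1682]
t 29.15 tcp [0.4935 0.2103 0.1682] F [ 1.  -0.2 -1. ] open 0.01
top 29.15 n 873 circ [0.4738 0.1068] 0.0729 ang 0.1897 mean ang 0.1259 target 0.2080
scene 29.20 n 948 circ [0.4712 0.1035] 0.0725 ang 0.1752 mean ang 0.1257 target 0.2080
```

```bash

python3 -m pendant '[[0,-0.0007,0,0],[0,-0.0014,0,0],[0,-0.0021,0,0],[0,-0.0028,0,0],[0,-0.0035,0,0]]' | head -2
python3 -m pendant '[[0,0,0,0],[0,0,0,0],[0,0,0,0],[0,0,0,0],[0,0,0,0]]' | head -2
python3 -c "
from h import *
look()"

```

```text
clock: 29.67
tcp_pos: [0.4935, 0.2107, 0.1682]
clock: 30.08
tcp_pos: [0.4935, 0.2106, 0.1682]
t 30.08 tcp [0.4935 0.2106 0.1682] F [ 1.  -0.2 -0.4] open 0.01
top 30.08 n 877 circ [0.4738 0.1068] 0.0729 ang 0.1897 mean ang 0.1257 target 0.2080
scene 30.13 n 940 circ [0.471  0.1027] 0.072 ang 0.1723 mean ang 0.1233 target 0.2080
```

The hopper is standing almost still, about 7 mm short of centre. I'll withdraw the fingers and watch it.

```bash

python3 -m pendant '[[0,-0.05,0,0],[0,-0.15,0,0],[0,-0.35,0,0],[0,-0.6,0,0],[0,-0.8,0,0]]' | head -2
python3 -m pendant '[[0,0,0,0],[0,0,0,0],[0,0,0,0],[0,0,0,0],[0,0,0,0]]' | head -2
python3 -c "
from h import *
look()"
for i in 1 2 3; do python3 -m pendant '[[0,0,0,0],[0,0,0,0],[0,0,0,0],[0,0,0,0],[0,0,0,0]]' >/dev/null; done
python3 -c "
from h import *
look()"

```

```text
clock: 30.6
tcp_pos: [0.507, 0.2757, 0.1684]
clock: 31.02
tcp_pos: [0.5062, 0.2728, 0.1682]
t 31.02 tcp [0.5062 0.2728 0.1682] F [0.2 1.1 0.7] open 0.01
top 31.02 n 1232 circ [0.4721 0.1084] 0.0735 ang 0.1945 mean ang 0.1762 target 0.2080
scene 31.07 n 1189 circ [0.4717 0.102 ] 0.073 ang 0.1702 mean ang 0.1648 target 0.2080
t 32.37 tcp [0.5064 0.2733 0.1682] F [-0.1  0.5 -0.5] open 0.0
top 32.37 n 1228 circ [0.4721 0.1084] 0.0735 ang 0.1945 mean ang 0.1735 target 0.2080
scene 32.42 n 1189 circ [0.4717 0.102 ] 0.073 ang 0.1702 mean ang 0.1650 target 0.2080
```

```bash

for k in 1 2; do for i in 1 2 3 4 5 6 7 8 9 10; do python3 -m pendant '[[0,0,0,0],[0,0,0,0],[0,0,0,0],[0,0,0,0],[0,0,0,0]]' >/dev/null; done
python3 -c "
from h import *
look()"; done
python3 -c "
from h import *
f=optics.grab_frame('top');cv2.imwrite('pics/t2.png',f['frame'][100:310,120:400].repeat(2,0).repeat(2,1))"
```

```text
t 36.63 tcp [0.5064 0.2733 0.1682] F [0.3 0.5 0. ] open 0.0
top 36.63 n 1244 circ [0.4721 0.1084] 0.0735 ang 0.1945 mean ang 0.1766 target 0.2080
scene 36.68 n 1184 circ [0.4717 0.102 ] 0.073 ang 0.1702 mean ang 0.1640 target 0.2080
t 40.90 tcp [0.5064 0.2733 0.1682] F [-0.7  0.2  0.6] open 0.01
top 40.90 n 1232 circ [0.4721 0.1084] 0.0735 ang 0.1945 mean ang 0.1745 target 0.2080
scene 40.95 n 1181 circ [0.4717 0.102 ] 0.073 ang 0.1702 mean ang 0.1629 target 0.2080
```

View pics/t2.png

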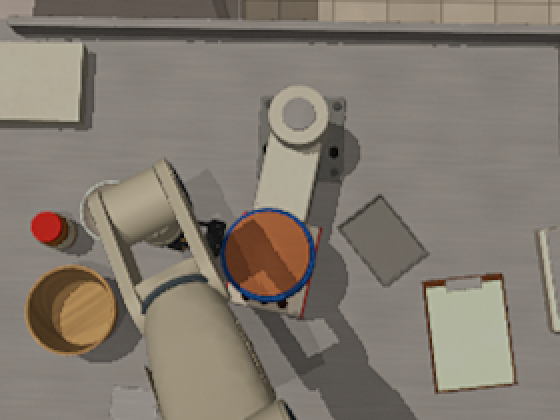

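The ring (crop centre about 268,254) stands over the tray, motionless for 10 s, and the fingers are well clear at (212,237).

```bash
python3 -c "
from workcell import job
print(job.hand_in())"
```

```text
the job is handed in; nothing more can be done
None
```

I handed the job in at about 41 s: the hopper stands over the mould tray, about 6 to 7 mm short of centre by the camera measurements, and the pictures showed it still and untouched for the last 10 s.

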